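Make up two biscuit assortments

TASK

Make up two assortments from the loose biscuits lying on the paper, in the two empty trays that stand open between the sheets. The tray with two pockets gets the oval biscuit in its long pocket and the square biscuit in its square pocket; the tray with three pockets gets the finger biscuit in its long narrow pocket, and the plain round and the ring biscuit in its two square pockets, one in each, either way round. Every biscuit must lie flat on the floor of its pocket; leave the broken biscuit where it lies.

Things in the scene. Friction and masses are not known exactly. Their poses are not given: they have to be found in the camera images.
- oval_biscuit: The oval biscuit: an ellipse 88 mm long (its x axis) by 52 mm wide (y). It lies flat on the table; origin: centre of its underside, z up. Cream sandwich biscuit, golden brown, 22 mm thick, rigid, about 40 g.
- finger_biscuit: The finger biscuit: a long narrow bar 110 mm (x) by 30 mm (y) with two rows of dots. It lies flat on the table; origin: centre of its underside, z up. Cream sandwich biscuit, golden brown, 22 mm thick, rigid, about 40 g.
- square_biscuit: The square biscuit: 50 by 50 mm, sides along its x and y axes, nine dots. It lies flat on the table; origin: centre of its underside, z up. Cream sandwich biscuit, golden brown, 22 mm thick, rigid, about 40 g.
- round_biscuit: The plain round biscuit: a whole disc 54 mm across, no hole. It lies flat on the table; origin: centre of its underside, z up. Cream sandwich biscuit, golden brown, 22 mm thick, rigid, about 40 g.
- ring_biscuit: The ring biscuit: a disc 54 mm across with a 20 mm hole through the middle. It lies flat on the table; origin: centre of its underside, z up. Cream sandwich biscuit, golden brown, 22 mm thick, rigid, about 40 g.
- broken_biscuit: The broken biscuit, to be left where it lies: what is left of a round one, snapped just past the middle along a ragged line, about 32 by 54 mm and 22 mm thick. Origin: underside, at the centre of the former disc; the broken edge faces its +x.
- two_pocket_tray: White moulded tray, fixed, 208 (x) by 88 (y) mm, two pockets in a row. Origin: centre of its underside, z up. Rim and land are 12 mm above the table, pocket floors 2 mm, so a seated biscuit stands 12 mm proud. Long pocket 106 (x) by 72 (y) mm centred at x -43, y 0 mm; square pocket 72 by 72 mm centred at x +60, y 0 mm.
- three_pocket_tray: White moulded tray, fixed, 174 (x) by 150 (y) mm, three pockets. Origin: centre of its underside, z up. Rim and 14 mm wide lands are 12 mm above the table, pocket floors 2 mm. Two square pockets, 72 by 72 mm, centred at x -43 and x +43, both at y -31 mm; one long narrow pocket, 140 (x) by 48 (y) mm, centred at x 0, y +43 mm.
Not all that is in view belongs to the job. Leave any purple or turquoise look-alike of the oval_biscuit alone.

How it is judged:
By the outcome, as a careful person would: the job done as asked, in the order asked, and still so for the second after the job is handed in, with the robot touching nothing.
It also fails if it takes over 112 s, if anything falls off the work surface, if the arm or the gripper's body presses on something with over 40 N, if the wrist force passes 120 N, or if a joint passes its speed limit or range.

ROBOT

A 6-joint arm with a two-finger parallel gripper is mounted at the origin on the work surface. World frame = base frame: x ahead of the robot, y to its left, z up, the work surface at z = 0. Lengths are in m, angles in rad, forces in N, time in s.
With the tool pointing down it reaches from about 0.375 to 0.975 m from the base axis. Payload 3.8 kg.
Tool frame: the origin (TCP) lies midway between the tips of the shut fingers; the grasp point (between the pads) lies 19 mm behind it; z points along the fingers, y is the line along which they close (so a half turn about z gives the same grasp; the last joint's range is limited). The gripper opens to 85 mm and grips with 20 to 120 N. Pads are 22 mm wide; open, the fingers measure 114 mm over their backs; the gripper's body (76 mm by 85 mm) begins 54 mm behind the grasp point. The pads swing forward as they close: fully open they stand 13 mm farther back than shut.
Start: joints at [1.121, 0.264, 1.604, -0, 1.274, -0.037], TCP at [0.271, 0.618, 0.231] pointing down, gripper open.
Joint ranges: [-2.63, 2.63], [-0.94, 2.18], [0.31, 2.57], [-1.31, 4.45], [0, 2.66], [-2.55, 2.55]. Speed limits (rad/s): [2.57, 2.57, 3.14, 3.14, 3.14, 3.14].

INTERFACE

Orientations are given as a rotation vector (axis times angle).
In Python, from workcell import bot, read_camera, camera_info, ticket gives the robot as it stands.
- The arm moves only by the tool servo_tool, never from a script. Its argument "targets" is a list of rows, each an object of numbers: "hand": the closure, from -1 (fully open) to 1 (shut); "x", "y", "z": the shift along the tool's x, y, z as a fraction of full scale; "roll": the turn about the tool's z as a fraction of full scale. In form: [{"hand": .., "x": .., "y": .., "z": .., "roll": ..}, ...]. A call has 1 to 10 rows; each row is the pose to reach, as a shift and turn from the pose commanded when the call began, along the tool's axes at that moment, turning the shorter way round; what a row does not reach only later rows make up. Full scale, the value 1, is 50 cm for a shift and 180 degrees for a turn. A row lasts 1/12 s, in which the tool goes at most 41.7 mm and 7.16 degrees, less where a joint would pass 70% of its speed; a pose out of reach is approached as far as the arm can. A call with a number of a shift or a turn outside -1 to 1 is refused whole. A call with a gripper value outside its range is refused whole. The fingers move at their own pace and stop on an object; "grip_force" is the grip in N (left out, the last holds). Time passes only in rows, so rows that repeat a pose let the fingers close. It gives the time, the measured TCP pose, the force, the opening and the grip force at its end, in the units of the state.
- bot.read_state(): the state, without advancing time (a new reading comes with each control period).
- read_camera(name): name is "side" or "top"; returns the picture (400x640x3 uint8, red, green, blue); there is no depth.
- camera_info(name): a dict with "fx", "fy", "cx", "cy" (pixels), "k1" (the pictures are not rectified: a ray, as slopes to the right and down, at radius r is drawn at 1 + k1 r^2 times it, then the intrinsics apply), "eye" and "orientation" of the camera in the world. Camera axes: x right, y down, z forward; pixel columns grow to the right and rows downward; lengths in m; the calibration is good to about 2 mm. A picture is of the moment at which its call begins. camera_info takes no time and is no camera call.
- ticket.finish_job(): hands the job in; it is judged then, once.
The state is a dict: "time": time; "q": joint angles; "joint_vel": joint speeds; "joint_torque": joint torques, N m; "tool_pos": TCP position; "tcp_rot": TCP orientation; "wrist_force": force on the tool from outside, world axes, zero at the start; "torque": the same for the moment, N m; "width": opening from 0.0 (shut) to 1.0 (fully open); "grip_force": force on a finger pad.
Only numpy, scipy, OpenCV 4.12 (cv2) and the standard library are available. Lean on these libraries where they do the work, as an engineer would, in place of code of your own. Each camera call takes 0.05 s, during which the arm holds its last target. There are 200 camera calls.

## Working session

There is one attempt and no reset: what is moved stays moved. The work goes in short steps, Python scripts to look and compute and a tool call to move; the robot and the scene stay as the last step left them, time stands still between calls to the robot, and variables do not carry over. Pictures are saved under pics/ and viewed, at most 14 in all, crops included, and the job is handed in when it is done.

Besides the shell and the picture viewer there is one more tool, called after "Call:" as name(argument=value, ...) on one line, values as JSON. servo_tool: Moves the arm, as the interface text tells. Its arguments: {"type":"object","properties":{"targets":{"type":"array"},"grip_force":{"type":"number"}},"required":["targets"]}

```bash
mkdir -p pics; python3 - <<'E'
from workcell import bot, read_camera, camera_info
import cv2
for n in("top","side"):
    im=read_camera(n); cv2.imwrite(f"pics/{n}0.png",im[:,:,::-1]); print(n,camera_info(n))
s=bot.read_state(); print(s)
E
```

```text
top {'fx': 372.98810433398876, 'fy': 372.98810433398876, 'cx': 321.6361349770005, 'cy': 197.25596759669537, 'k1': -0.029345522932040426, 'eye': array([0.46381983, 0.04637884, 1.02753833]), 'orientation': array([-2.19685424,  2.15550432, -0.08819764])}
side {'fx': 497.68114562633394, 'fy': 497.68114562633394, 'cx': 312.0257324989119, 'cy': 202.2964500945067, 'k1': -0.09111102716482823, 'eye': array([ 0.2453138 , -1.18095284,  0.97751028]), 'orientation': array([-2.1932847 ,  0.27977663, -0.12326447])}
{'time': 0.1, 'q': array([ 1.12111780e+00,  2.64714098e-01,  1.60526342e+00,  2.76307622e-06,
        1.27369011e+00, -3.69103434e-02]), 'joint_vel': array([-0.00272454, -0.00054164, -0.00402109, -0.00105289, -0.00291872,
        0.00044309]), 'joint_torque': array([-3.06116544e-04, -5.16701388e+01, -3.68593848e+01, -9.66609082e-05,
        6.12583011e-03,  2.64250343e-05]), 'tool_pos': array([0.27048993, 0.61770278, 0.23004804]), 'tcp_rot': array([-0.64367965, -3.07442911,  0.00316186]), 'wrist_force': array([0.14451779, 0.20541096, 0.14790647]), 'torque': array([-0.01336732,  0.03295146,  0.02973294]), 'grip_force': 0.0, 'width': 0.9966425547131276}
```

View pics/top0.png

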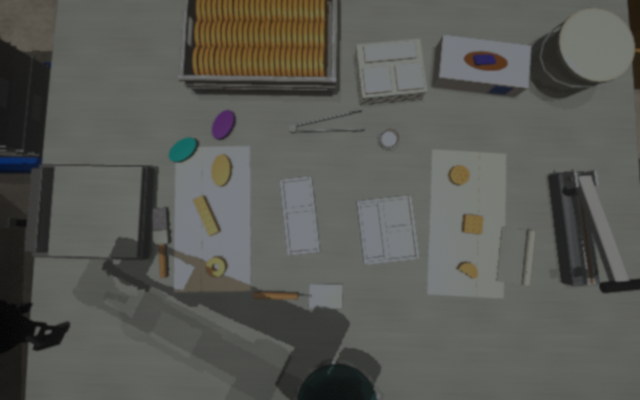

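View pics/side0.png

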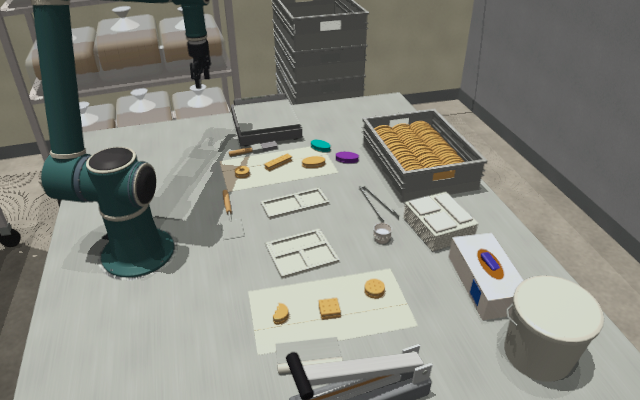

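The top view (x is up, y is left) shows:
- **Left sheet:** oval (221,170), finger (206,214) and ring (217,267).
- **Right sheet:** round (459,175), square (472,224) and broken (468,270).
- **Trays:** two-pocket (299,215) and three-pocket (388,229).
- **Look-alikes:** purple (223,124) and turquoise (183,150), both to be left alone.

The side view shows the same layout.

```bash
cat > h.py <<'E'
import numpy as np, cv2
from scipy.spatial.transform import Rotation as R
from workcell import bot, read_camera, camera_info
def ray(n,px,z):
    c=camera_info(n); px=np.asarray(px,float).reshape(-1,1,2)
    K=np.array([[c['fx'],0,c['cx']],[0,c['fy'],c['cy']],[0,0,1]])
    u=cv2.undistortPoints(px,K,np.array([c['k1'],0,0,0,0])).reshape(-1,2)
    d=R.from_rotvec(c['orientation']).apply(np.c_[u,np.ones(len(u))])
    e=c['eye']; return (e+d*((z-e[2])/d[:,2])[:,None])[:,:2]
def blobs(n,im,z,box=None):
    hsv=cv2.cvtColor(im,cv2.COLOR_RGB2HSV)
    m=cv2.inRange(hsv,(8,100,60),(28,255,255))
    if box: 
        k=np.zeros_like(m); k[box[1]:box[3],box[0]:box[2]]=255; m&=k
    out=[]
    for c in cv2.findContours(m,cv2.RETR_EXTERNAL,cv2.CHAIN_APPROX_NONE)[0]:
        if cv2.contourArea(c)<60: continue
        p=(ray(n,c,z)*1000).astype(np.float32)
        (a,b),(w,h),t=cv2.minAreaRect(p)
        if w<h: w,h,t=h,w,t+90
        px=c.reshape(-1,2).mean(0)
        out.append((px.round(),np.round([a,b],1),np.round([w,h],1),round((t+90)%180-90,1)))
    return out
E
python3 - <<'E'
from h import *
im=read_camera("top")
for b in blobs("top",im,.018,(160,140,510,300)): print("top",*b)
s=read_camera("side")
for b in blobs("side",s,.018,(225,130,420,330)): print("side",*b)
g=cv2.cvtColor(im,cv2.COLOR_RGB2BGR)[165:275,270:430]
g=cv2.resize(g,None,fx=5,fy=5,interpolation=cv2.INTER_CUBIC); g=cv2.convertScaleAbs(g,alpha=1.7,beta=-60)
cv2.imwrite("pics/tr.png",g)
g=cv2.cvtColor(im,cv2.COLOR_RGB2BGR)[145:300,160:290]
cv2.imwrite("pics/left.png",cv2.convertScaleAbs(cv2.resize(g,None,fx=3.8,fy=3.8,interpolation=cv2.INTER_CUBIC),alpha=1.6))
E
```

```text
top [275. 295.] [285.2 170.2] [112.5  15.6] 88.7
top [468. 269.] [ 364.8 -347.7] [50.2 27.5] 58.9
top [162. 261.] [370.4 477.3] [83.5 15.8] 6.5
top [472. 224.] [ 485.9 -357.9] [49.2 46. ] 89.1
top [204. 211.] [508.5 369.7] [72.6 26. ] 28.0
top [459. 175.] [ 619.3 -324. ] [50.1 47. ] -88.9
top [222. 171.] [621.  327.1] [74.9 46.9] 2.4
side [280. 314.] [ 358.9 -353.4] [62.2 34.9] 78.1
side [329. 308.] [ 482.  -368.2] [62.6 49.9] 84.2
side [374. 288.] [ 616.6 -332. ] [65.8 50. ] 71.1
side [227. 202.] [285.3 159.2] [125.5  16.1] 83.9
side [242. 172.] [353.3 322.4] [75.1 46.5] 81.8
side [313. 162.] [615.1 319.9] [80.3 75.8] -15.3
side [278. 162.] [492.4 351.9] [120.6  49.4] 26.8
side [240. 151.] [367.3 465.5] [88.7 36.4] 6.5
side [403. 145.] [964.6 319.4] [297.5 174.7] 75.0
```

View pics/tr.png

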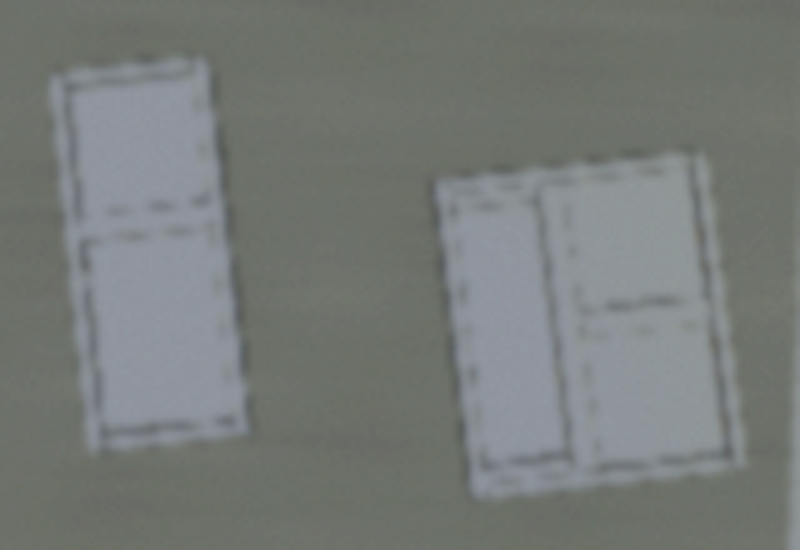

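View pics/left.png

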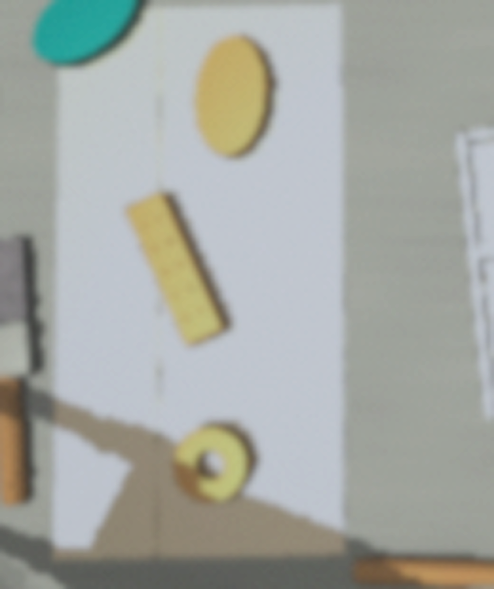

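The crops show two trays, and in both +x points forward (up in the image). In tr.png the two-pocket corners are (50,75), (207,58), (248,430), (92,450). The three-pocket corners are (435,180), (703,152), (745,465), (475,497), with its narrow pocket on the left. In left.png the oval is centred at (233,97), the finger corners are (127,208), (165,192), (228,327), (190,345), and the ring is at (214,463), with a visible hole. The ring and oval are golden and whole, so they fit the descriptions. The turquoise one at the top left does not.

```bash
python3 - <<'E'
from h import *
def cr(pts,s,o): return (np.array(pts,float)+.5)/s-.5+np.array(o)
for nm,p,s,o,z in [("two",[(50,75),(207,58),(248,430),(92,450)],5,(270,165),.012),("three",[(435,180),(703,152),(745,465),(475,497)],5,(270,165),.012),
  ("finger",[(127,208),(165,192),(228,327),(190,345)],3.8,(160,145),.022),("ovalc",[(233,97)],3.8,(160,145),.022),("ringc",[(214,463)],3.8,(160,145),.022)]:
    q=ray("top",cr(p,s,o),z)*1000; r=cv2.minAreaRect(q.astype(np.float32)) if len(q)>2 else ''
    print(nm,q.mean(0).round(1),r)
    if len(q)>2:
        d=(q[0]+q[1]-q[2]-q[3]); print('  ax',np.degrees(np.arctan2(d[1],d[0])).round(2), np.linalg.norm(d)/2)
        if nm=='two': loc={'long':(-43,0),'sq':(60,0)}
        elif nm=='three': loc={'n':(0,43),'s1':(-43,-31),'s2':(43,-31)}
        else: continue
        a=np.arctan2(d[1],d[0]); M=np.array([[np.cos(a),-np.sin(a)],[np.sin(a),np.cos(a)]])
        for k,v in loc.items(): print('  ',k,(q.mean(0)+M@v).round(1))
im=read_camera("top"); hsv=cv2.cvtColor(cv2.resize(im,None,fx=4,fy=4,interpolation=cv2.INTER_CUBIC),cv2.COLOR_RGB2HSV)
m=cv2.inRange(hsv,(8,65,70),(32,255,255))
for c in cv2.findContours(m,0,1)[0]:
    x,y=((c.reshape(-1,2).mean(0)+.5)/4-.5)
    if cv2.contourArea(c)<1500 or not(160<x<510 and 140<y<300): continue
    p=(ray("top",(c.reshape(-1,2)+.5)/4-.5,.022)*1000).astype(np.float32)
    print((round(x),round(y)),cv2.minAreaRect(p),'ell',cv2.fitEllipse(p))
s=bot.read_state(); print(R.from_rotvec(s['tcp_rot']).as_matrix().round(3))
g=cv2.cvtColor(im,cv2.COLOR_RGB2BGR)[155:285,440:500]
cv2.imwrite("pics/right.png",cv2.convertScaleAbs(cv2.resize(g,None,fx=4,fy=4,interpolation=cv2.INTER_CUBIC),alpha=1.6))
E
```

```text
two [500.6 110.6] ((500.773193359375, 110.19151306152344), (205.55078125, 86.71054077148438), 7.96529483795166)
  ax 7.72 204.73420734213823
   long [458.  104.8]
   sq [560.1 118.7]
three [ 466.7 -129.5] ((467.11297607421875, -129.29299926757812), (172.5100555419922, 147.6834716796875), 7.682004451751709)
  ax 7.75 171.69655684404444
   n [460.9 -86.8]
   s1 [ 428.3 -166. ]
   s2 [ 513.5 -154.4]
finger [495. 362.] ((495.2850646972656, 362.07403564453125), (108.79936218261719, 29.67462158203125), 27.206581115722656)
  ax 27.29 107.82653166888227
ovalc [618.3 327.3] 
ringc [358.1 330.1] 
(276, 295) ((284.9085388183594, 168.48605346679688), (116.33319091796875, 20.443939208984375), 89.4832763671875) ell ((285.73529052734375, 159.71946716308594), (19.81101417541504, 120.76561737060547), 179.31024169921875)
(468, 269) ((365.0596923828125, -345.8309020996094), (56.55113983154297, 32.140010833740234), 59.09156799316406) ell ((363.5336608886719, -345.03045654296875), (33.356468200683594, 57.581687927246094), 150.85804748535156)
(215, 267) ((356.3099365234375, 332.4463806152344), (53.9493064
[... 598 characters left out ...]
066406, 362.0454406738281), (108.36715698242188, 31.805978775024414), 26.96436309814453) ell ((495.5072326660156, 362.43414306640625), (33.80939865112305, 137.08261108398438), 117.02986145019531)
(459, 175) ((618.2308959960938, -321.9655456542969), (55.02543258666992, 55.19330596923828), 64.1136474609375) ell ((618.29443359375, -321.92218017578125), (52.612510681152344, 57.467620849609375), 19.844247817993164)
(221, 170) ((619.4823608398438, 327.403564453125), (52.73288345336914, 85.46949005126953), 85.65940856933594) ell ((619.5189819335938, 327.24322509765625), (52.67021560668945, 85.44976806640625), 88.6326675415039)
[[-0.916  0.401 -0.   ]
 [ 0.401  0.916 -0.001]
 [ 0.    -0.001 -1.   ]]
```

View pics/right.png

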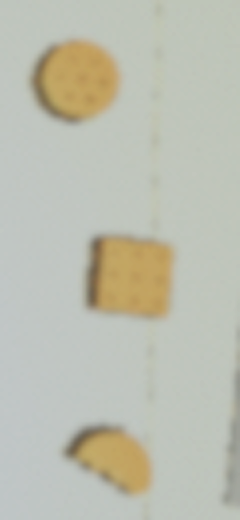

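Right crop: round at (77,80), whole and without a hole; square at (134,277), nine dots; broken at (113,460), to be left. The round at top-image (459,175) is the disc meant. The sizes fit the given values: two-pocket tray 206×87, three-pocket tray 172×148, finger 108×30 and oval 85×53.

I'll work in the order asked: oval, square, finger, round, ring.

```bash
cat > go.py <<'E'
import sys
from h import *
def go(*targets):
    s=bot.read_state(); M=R.from_rotvec(s['tcp_rot']).as_matrix(); psi=np.degrees(np.arctan2(M[1,1],M[0,1]))
    print('t',round(s['time'],2),'pos',(s['tool_pos']*1000).round(1),'psi',psi.round(2),'F',s['wrist_force'].round(1),'w',round(s['width']*85,1))
    for x,y,z,p in targets:
        d=M.T@(np.array([x,y,z])/1000-s['tool_pos'])/.5
        print((x,y,z,p),d.round(4),'roll',round(-(p-psi)/180,4))
go(*[tuple(map(float,a.split(','))) for a in sys.argv[1:]])
E
python3 go.py 619,327,100,88
```

```text
t 0.25 pos [270.7 618.  230.6] psi 66.35 F [ 0.1 -0.6 -0.3] w 85.5
(619.0, 327.0, 100.0, 88.0) [-0.8716 -0.2532  0.2615] roll -0.1203
```

Call:
servo_tool(targets=[{"hand": -1, "x": -0.871, "y": -0.253, "z": 0.26, "roll": -0.12}, {"hand": -1, "x": -0.871, "y": -0.253, "z": 0.26, "roll": -0.12}, {"hand": -1, "x": -0.871, "y": -0.253, "z": 0.26, "roll": -0.12}, {"hand": -1, "x": -0.871, "y": -0.253, "z": 0.26, "roll": -0.12}, {"hand": -1, "x": -0.871, "y": -0.253, "z": 0.26, "roll": -0.12}, {"hand": -1, "x": -0.871, "y": -0.253, "z": 0.26, "roll": -0.12}, {"hand": -1, "x": -0.871, "y": -0.253, "z": 0.26, "roll": -0.12}, {"hand": -1, "x": -0.871, "y": -0.253, "z": 0.26, "roll": -0.12}, {"hand": -1, "x": -0.871, "y": -0.253, "z": 0.26, "roll": -0.12}, {"hand": -1, "x": -0.871, "y": -0.253, "z": 0.26, "roll": -0.12}], grip_force=40)

```text
time: 1.08
tool_pos: [0.5788, 0.3608, 0.1162]
tcp_rot: [0.056, 3.141, 0.0]
wrist_force: [-0.1, 0.9, -0.8]
width: 1.001
grip_force: 0.0
```

```bash
python3 go.py 619,327,60,88
```

```text
t 1.08 pos [578.8 360.8 116.2] psi 87.95 F [-0.1  0.9 -0.8] w 85.1
(619.0, 327.0, 60.0, 88.0) [-0.0828 -0.0646  0.1124] roll -0.0003
```

Call:
servo_tool(targets=[{"hand": -1, "x": -0.06, "y": -0.05, "z": 0.08, "roll": 0}, {"hand": -1, "x": -0.06, "y": -0.05, "z": 0.08, "roll": 0}, {"hand": -1, "x": -0.06, "y": -0.05, "z": 0.08, "roll": 0}, {"hand": -1, "x": -0.06, "y": -0.05, "z": 0.08, "roll": 0}, {"hand": -1, "x": -0.06, "y": -0.05, "z": 0.08, "roll": 0}])

```text
time: 1.5
tool_pos: [0.6062, 0.3376, 0.0777]
tcp_rot: [0.055, 3.141, 0.002]
wrist_force: [0.1, 0.1, 1.1]
width: 1.0
grip_force: 0.0
```

```bash
python3 - <<'E'
from h import *
for n in("top","side"):
    im=read_camera(n); x0,y0=((160,120) if n=="top" else (220,90))
    cv2.imwrite(f"pics/{n}1.png",cv2.resize(im[y0:y0+100,x0:x0+140,::-1],None,fx=5,fy=5,interpolation=cv2.INTER_CUBIC))
a=cv2.imread("pics/top1.png");b=cv2.imread("pics/side1.png")
cv2.imwrite("pics/c1.png",cv2.resize(np.vstack([a,b]),None,fx=.6,fy=.6))
E
python3 go.py 619,327,6,88
```

```text
t 1.6 pos [606.5 338.3  78.7] psi 88.06 F [ 0.5  0.3 -0.1] w 85.3
(619.0, 327.0, 6.0, 88.0) [-0.0255 -0.022   0.1454] roll 0.0004
```

View pics/c1.png

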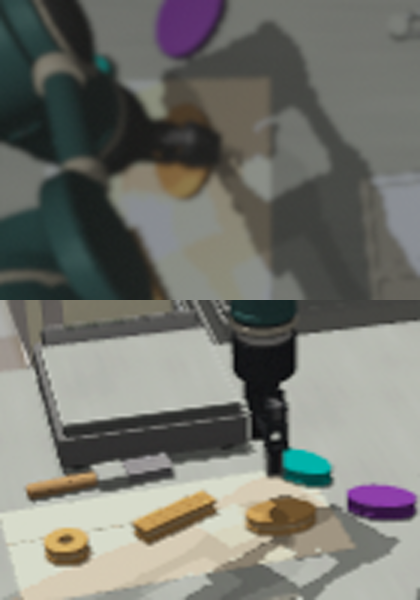

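The composite shows the gripper above the oval (top part (180,150); side part (270,440)), with the path clear. I'll descend and grip.

Call:
servo_tool(targets=[{"hand": -1, "x": -0.0255, "y": -0.022, "z": 0.03, "roll": 0}, {"hand": -1, "x": -0.0255, "y": -0.022, "z": 0.08, "roll": 0}, {"hand": -1, "x": -0.0255, "y": -0.022, "z": 0.12, "roll": 0}, {"hand": -1, "x": -0.0255, "y": -0.022, "z": 0.145, "roll": 0}, {"hand": -1, "x": -0.0255, "y": -0.022, "z": 0.145, "roll": 0}, {"hand": 1, "x": -0.0255, "y": -0.022, "z": 0.145, "roll": 0}, {"hand": 1, "x": -0.0255, "y": -0.022, "z": 0.145, "roll": 0}, {"hand": 1, "x": -0.0255, "y": -0.022, "z": 0.145, "roll": 0}, {"hand": 1, "x": -0.0255, "y": -0.022, "z": 0.145, "roll": 0}, {"hand": 1, "x": -0.0255, "y": -0.022, "z": 0.145, "roll": 0}])

```text
time: 2.43
tool_pos: [0.6206, 0.3257, 0.0065]
tcp_rot: [0.056, 3.138, 0.003]
wrist_force: [-1.1, 1.2, 4.7]
width: 0.597
grip_force: 44.2
```

```bash
python3 go.py 458,105,80,97.7
```

```text
t 2.43 pos [620.6 325.7   6.5] psi 87.96 F [-1.1  1.2  4.7] w 50.7
(458.0, 105.0, 80.0, 97.7) [ 0.3088 -0.4524 -0.1489] roll -0.0541
```

Call:
servo_tool(targets=[{"hand": 1, "x": 0, "y": 0, "z": -0.05, "roll": 0}, {"hand": 1, "x": 0, "y": 0, "z": -0.12, "roll": 0}, {"hand": 1, "x": 0.03, "y": -0.045, "z": -0.149, "roll": -0.005}, {"hand": 1, "x": 0.07, "y": -0.1, "z": -0.149, "roll": -0.015}, {"hand": 1, "x": 0.115, "y": -0.17, "z": -0.149, "roll": -0.025}, {"hand": 1, "x": 0.16, "y": -0.235, "z": -0.149, "roll": -0.035}, {"hand": 1, "x": 0.205, "y": -0.3, "z": -0.149, "roll": -0.045}, {"hand": 1, "x": 0.25, "y": -0.365, "z": -0.149, "roll": -0.054}, {"hand": 1, "x": 0.285, "y": -0.42, "z": -0.149, "roll": -0.054}, {"hand": 1, "x": 0.309, "y": -0.452, "z": -0.149, "roll": -0.054}])

```text
time: 3.27
tool_pos: [0.4536, 0.1021, 0.0783]
tcp_rot: [0.209, -3.133, 0.001]
wrist_force: [0.3, -0.1, -0.7]
width: 0.596
grip_force: 43.6
```

```bash
python3 go.py 458,105,12,97.7
```

```text
t 3.27 pos [453.6 102.1  78.3] psi 97.63 F [ 0.3 -0.1 -0.7] w 50.7
(458.0, 105.0, 12.0, 97.7) [-0.0098  0.0047  0.1327] roll -0.0004
```

Call:
servo_tool(targets=[{"hand": 1, "x": 0, "y": 0, "z": 0.03, "roll": 0}, {"hand": 1, "x": 0, "y": 0, "z": 0.06, "roll": 0}, {"hand": 1, "x": 0, "y": 0, "z": 0.06, "roll": 0}, {"hand": 1, "x": 0, "y": 0, "z": 0.06, "roll": 0}])

```text
time: 3.6
tool_pos: [0.4556, 0.1042, 0.0484]
tcp_rot: [0.21, -3.133, 0.0]
wrist_force: [1.1, -0.5, 0.0]
width: 0.595
grip_force: 43.6
```

```bash
python3 - <<'E'
from h import *
im=read_camera("side")
cv2.imwrite("pics/s2.png",cv2.resize(im[120:290,220:420,::-1],None,fx=4,fy=3.5,interpolation=cv2.INTER_CUBIC))
E
python3 go.py 458,105,12,97.7
```

```text
t 3.65 pos [456.6 104.5  49.1] psi 97.67 F [-0.4 -0.5 -0.4] w 50.4
(458.0, 105.0, 12.0, 97.7) [-0.0029  0.0007  0.0742] roll -0.0002
```

View pics/s2.png

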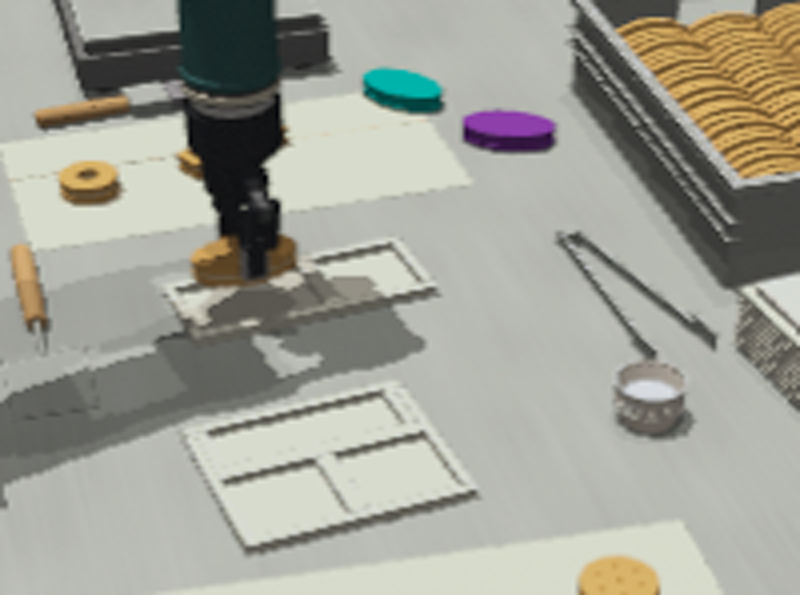

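The side crop shows the oval held at (245,258) over the long pocket. The fingertip (262,277) sits lower on the biscuit than I had modelled, so I'll release with the tips just above the rim and grip later biscuits higher.

Call:
servo_tool(targets=[{"hand": 1, "x": -0.002, "y": 0.001, "z": 0.04, "roll": 0}, {"hand": 1, "x": -0.002, "y": 0.001, "z": 0.067, "roll": 0}, {"hand": 1, "x": -0.002, "y": 0.001, "z": 0.067, "roll": 0}, {"hand": 1, "x": -0.002, "y": 0.001, "z": 0.067, "roll": 0}, {"hand": 1, "x": -0.002, "y": 0.001, "z": 0.067, "roll": 0}])

```text
time: 4.07
tool_pos: [0.4585, 0.1054, 0.0163]
tcp_rot: [-0.211, 3.133, 0.0]
wrist_force: [-0.1, 0.1, -0.2]
width: 0.593
grip_force: 43.6
```

```bash
python3 go.py 458,105,12,97.7
```

```text
t 4.07 pos [458.5 105.4  16.3] psi 97.69 F [-0.1  0.1 -0.2] w 50.4
(458.0, 105.0, 12.0, 97.7) [ 0.0011 -0.0007  0.0086] roll -0.0
```

Next I lower 1.5 mm, open and rise.

Call:
servo_tool(targets=[{"hand": 1, "x": 0, "y": 0, "z": 0.003, "roll": 0}, {"hand": 1, "x": 0, "y": 0, "z": 0.003, "roll": 0}, {"hand": -1, "x": 0, "y": 0, "z": 0.003, "roll": 0}, {"hand": -1, "x": 0, "y": 0, "z": 0.003, "roll": 0}, {"hand": -1, "x": 0, "y": 0, "z": 0.003, "roll": 0}, {"hand": -1, "x": 0, "y": 0, "z": 0.003, "roll": 0}, {"hand": -1, "x": 0, "y": 0, "z": -0.05, "roll": 0}, {"hand": -1, "x": 0, "y": 0, "z": -0.12, "roll": 0}, {"hand": -1, "x": 0, "y": 0, "z": -0.12, "roll": 0}, {"hand": -1, "x": 0, "y": 0, "z": -0.12, "roll": 0}])

```text
time: 4.9
tool_pos: [0.46, 0.1055, 0.0778]
tcp_rot: [-0.21, 3.129, 0.001]
wrist_force: [-0.1, 0.6, -0.3]
width: 0.997
grip_force: 0.0
```

```bash
python3 go.py 485.5,-358,70,84
```

```text
t 4.9 pos [460.  105.5  77.8] psi 97.67 F [-0.1  0.6 -0.3] w 84.8
(485.5, -358.0, 70.0, 84.0) [ 0.0731 -0.9255  0.0149] roll 0.0759
```

Call:
servo_tool(targets=[{"hand": -1, "x": 0.073, "y": -0.925, "z": 0.01, "roll": 0.076}, {"hand": -1, "x": 0.073, "y": -0.925, "z": 0.01, "roll": 0.076}, {"hand": -1, "x": 0.073, "y": -0.925, "z": 0.01, "roll": 0.076}, {"hand": -1, "x": 0.073, "y": -0.925, "z": 0.01, "roll": 0.076}, {"hand": -1, "x": 0.073, "y": -0.925, "z": 0.01, "roll": 0.076}, {"hand": -1, "x": 0.073, "y": -0.925, "z": 0.01, "roll": 0.076}, {"hand": -1, "x": 0.073, "y": -0.925, "z": 0.01, "roll": 0.076}, {"hand": -1, "x": 0.073, "y": -0.925, "z": 0.01, "roll": 0.076}, {"hand": -1, "x": 0.073, "y": -0.925, "z": 0.01, "roll": 0.076}, {"hand": -1, "x": 0.073, "y": -0.925, "z": 0.01, "roll": 0.076}])

```text
time: 5.73
tool_pos: [0.4791, -0.3125, 0.0692]
tcp_rot: [-0.165, -3.135, -0.002]
wrist_force: [0.8, 0.9, 0.4]
width: 0.998
grip_force: 0.0
```

```bash
python3 - <<'E'
from h import *
im=read_camera("side"); b=im[180:240,255:335,::-1]
im=read_camera("top"); a=im[165:265,270:430,::-1]
a=cv2.resize(a,None,fx=3.5,fy=3.5,interpolation=cv2.INTER_CUBIC);b=cv2.resize(b,(560,250),interpolation=cv2.INTER_CUBIC)
cv2.imwrite("pics/c2.png",np.vstack([cv2.convertScaleAbs(a,alpha=1.4),b])[:600])
E
python3 go.py 485.5,-358,70,84
```

```text
t 5.83 pos [ 480.4 -316.7   70.1] psi 83.7 F [ 0.2 -0.3 -0.5] w 85.0
(485.5, -358.0, 70.0, 84.0) [-0.0192 -0.081   0.0004] roll -0.0016
```

View pics/c2.png

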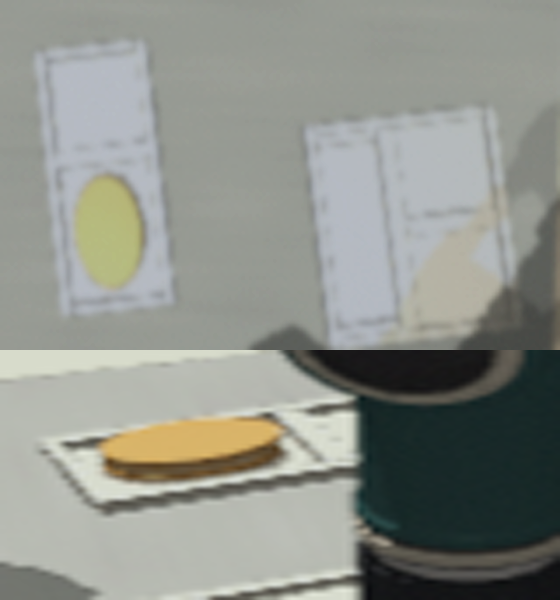

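The oval lies flat in the middle of the long pocket (top part (108,230)). Next is the square.

Call:
servo_tool(targets=[{"hand": -1, "x": -0.019, "y": -0.081, "z": 0, "roll": -0.002}, {"hand": -1, "x": -0.019, "y": -0.081, "z": 0.05, "roll": -0.002}, {"hand": -1, "x": -0.019, "y": -0.081, "z": 0.1, "roll": -0.002}, {"hand": -1, "x": -0.019, "y": -0.081, "z": 0.12, "roll": -0.002}, {"hand": -1, "x": -0.019, "y": -0.081, "z": 0.12, "roll": -0.002}, {"hand": 1, "x": -0.019, "y": -0.081, "z": 0.12, "roll": -0.002}, {"hand": 1, "x": -0.019, "y": -0.081, "z": 0.12, "roll": -0.002}, {"hand": 1, "x": -0.019, "y": -0.081, "z": 0.12, "roll": -0.002}, {"hand": 1, "x": -0.019, "y": -0.081, "z": 0.12, "roll": -0.002}, {"hand": 1, "x": -0.019, "y": -0.081, "z": 0.12, "roll": -0.002}])

```text
time: 6.67
tool_pos: [0.4871, -0.353, 0.0129]
tcp_rot: [0.154, 3.135, -0.003]
wrist_force: [0.2, 1.1, 4.9]
width: 0.566
grip_force: 42.0
```

```bash
python3 go.py 560,118.7,75,97.7
```

```text
t 6.67 pos [ 487.1 -353.    12.9] psi 84.37 F [0.2 1.1 4.9] w 48.1
(560.0, 118.7, 75.0, 97.7) [-0.0529  0.9529 -0.1259] roll -0.0741
```

Call:
servo_tool(targets=[{"hand": 1, "x": 0, "y": 0, "z": -0.05, "roll": 0}, {"hand": 1, "x": 0, "y": 0.02, "z": -0.12, "roll": 0}, {"hand": 1, "x": -0.005, "y": 0.08, "z": -0.126, "roll": -0.005}, {"hand": 1, "x": -0.01, "y": 0.15, "z": -0.126, "roll": -0.015}, {"hand": 1, "x": -0.015, "y": 0.225, "z": -0.126, "roll": -0.025}, {"hand": 1, "x": -0.02, "y": 0.3, "z": -0.126, "roll": -0.035}, {"hand": 1, "x": -0.025, "y": 0.375, "z": -0.126, "roll": -0.045}, {"hand": 1, "x": -0.03, "y": 0.45, "z": -0.126, "roll": -0.055}, {"hand": 1, "x": -0.035, "y": 0.52, "z": -0.126, "roll": -0.065}, {"hand": 1, "x": -0.04, "y": 0.57, "z": -0.126, "roll": -0.074}])

```text
time: 7.5
tool_pos: [0.5335, -0.0677, 0.0743]
tcp_rot: [-0.214, 3.133, 0.001]
wrist_force: [0.2, 0.3, -0.5]
width: 0.571
grip_force: 41.6
```

```bash
python3 go.py 560,118.7,75,97.7
```

```text
t 7.5 pos [533.5 -67.7  74.3] psi 97.83 F [ 0.2  0.3 -0.5] w 48.5
(560.0, 118.7, 75.0, 97.7) [-0.1032  0.362  -0.0011] roll 0.0007
```

Call:
servo_tool(targets=[{"hand": 1, "x": -0.02, "y": 0.07, "z": 0, "roll": 0}, {"hand": 1, "x": -0.04, "y": 0.14, "z": 0, "roll": 0}, {"hand": 1, "x": -0.06, "y": 0.21, "z": 0, "roll": 0}, {"hand": 1, "x": -0.08, "y": 0.28, "z": 0, "roll": 0}, {"hand": 1, "x": -0.095, "y": 0.335, "z": 0, "roll": 0}, {"hand": 1, "x": -0.102, "y": 0.358, "z": 0, "roll": 0}, {"hand": 1, "x": -0.102, "y": 0.358, "z": 0.05, "roll": 0}, {"hand": 1, "x": -0.102, "y": 0.358, "z": 0.08, "roll": 0}, {"hand": 1, "x": -0.102, "y": 0.358, "z": 0.08, "roll": 0}, {"hand": 1, "x": -0.102, "y": 0.358, "z": 0.08, "roll": 0}])

```text
time: 8.33
tool_pos: [0.5589, 0.1132, 0.033]
tcp_rot: [0.21, -3.132, 0.001]
wrist_force: [-0.4, -0.1, -1.4]
width: 0.571
grip_force: 41.6
```

```bash
python3 go.py 560,118.7,18,97.7
```

```text
t 8.33 pos [558.9 113.2  33. ] psi 97.67 F [-0.4 -0.1 -1.4] w 48.6
(560.0, 118.7, 18.0, 97.7) [-0.0037  0.0107  0.0299] roll -0.0002
```

Call:
servo_tool(targets=[{"hand": 1, "x": -0.003, "y": 0.009, "z": 0, "roll": 0}, {"hand": 1, "x": -0.003, "y": 0.009, "z": 0.02, "roll": 0}, {"hand": 1, "x": -0.003, "y": 0.009, "z": 0.031, "roll": 0}, {"hand": 1, "x": -0.003, "y": 0.009, "z": 0.031, "roll": 0}, {"hand": 1, "x": -0.003, "y": 0.009, "z": 0.031, "roll": 0}])

```text
time: 8.75
tool_pos: [0.5606, 0.118, 0.0178]
tcp_rot: [0.21, -3.133, 0.0]
wrist_force: [0.7, -0.2, 0.6]
width: 0.573
grip_force: 41.6
```

```bash
python3 go.py 560,118.7,17,97.7
```

```text
t 8.75 pos [560.6 118.   17.8] psi 97.66 F [ 0.7 -0.2  0.6] w 48.7
(560.0, 118.7, 17.0, 97.7) [0.001  0.0015 0.0016] roll -0.0002
```

Call:
servo_tool(targets=[{"hand": 1, "x": 0, "y": 0, "z": 0.002, "roll": 0}, {"hand": -1, "x": 0, "y": 0, "z": 0.002, "roll": 0}, {"hand": -1, "x": 0, "y": 0, "z": 0.002, "roll": 0}, {"hand": -1, "x": 0, "y": 0, "z": 0.002, "roll": 0}, {"hand": -1, "x": 0, "y": 0, "z": 0.002, "roll": 0}, {"hand": -1, "x": 0, "y": 0, "z": -0.05, "roll": 0}, {"hand": -1, "x": 0, "y": 0, "z": -0.12, "roll": 0}, {"hand": -1, "x": 0, "y": 0, "z": -0.12, "roll": 0}, {"hand": -1, "x": 0, "y": 0, "z": -0.12, "roll": 0}])

```text
time: 9.5
tool_pos: [0.5638, 0.1188, 0.0814]
tcp_rot: [-0.21, 3.128, 0.001]
wrist_force: [-0.1, 1.1, -0.1]
width: 0.999
grip_force: 0.0
```

```bash
python3 go.py 495.2,362,70,117.1
```

```text
t 9.5 pos [563.8 118.8  81.4] psi 97.67 F [-0.1  1.1 -0.1] w 84.9
(495.2, 362.0, 70.0, 117.1) [0.0711 0.5004 0.0224] roll -0.1079
```

Call:
servo_tool(targets=[{"hand": -1, "x": 0.01, "y": 0.07, "z": 0.01, "roll": -0.02}, {"hand": -1, "x": 0.02, "y": 0.14, "z": 0.01, "roll": -0.04}, {"hand": -1, "x": 0.03, "y": 0.22, "z": 0.01, "roll": -0.06}, {"hand": -1, "x": 0.042, "y": 0.3, "z": 0.01, "roll": -0.08}, {"hand": -1, "x": 0.055, "y": 0.38, "z": 0.01, "roll": -0.1}, {"hand": -1, "x": 0.065, "y": 0.45, "z": 0.01, "roll": -0.108}, {"hand": -1, "x": 0.07, "y": 0.49, "z": 0.02, "roll": -0.108}, {"hand": -1, "x": 0.071, "y": 0.5, "z": 0.03, "roll": -0.108}, {"hand": -1, "x": 0.071, "y": 0.5, "z": 0.03, "roll": -0.108}, {"hand": -1, "x": 0.071, "y": 0.5, "z": 0.03, "roll": -0.108}])

```text
time: 10.33
tool_pos: [0.4915, 0.3601, 0.0616]
tcp_rot: [0.737, -3.051, 0.003]
wrist_force: [0.3, 0.6, 0.7]
width: 1.002
grip_force: 0.0
```

```bash
python3 go.py 495.2,362,10,117.1
```

```text
t 10.33 pos [491.5 360.1  61.6] psi 117.15 F [0.3 0.6 0.7] w 85.2
(495.2, 362.0, 10.0, 117.1) [-8.700e-03  1.000e-04  1.032e-01] roll 0.0003
```

Call:
servo_tool(targets=[{"hand": -1, "x": -0.006, "y": 0, "z": 0.03, "roll": 0}, {"hand": -1, "x": -0.006, "y": 0, "z": 0.08, "roll": 0}, {"hand": -1, "x": -0.006, "y": 0, "z": 0.102, "roll": 0}, {"hand": -1, "x": -0.006, "y": 0, "z": 0.102, "roll": 0}, {"hand": 1, "x": -0.006, "y": 0, "z": 0.102, "roll": 0}, {"hand": 1, "x": -0.006, "y": 0, "z": 0.102, "roll": 0}, {"hand": 1, "x": -0.006, "y": 0, "z": 0.102, "roll": 0}, {"hand": 1, "x": -0.006, "y": 0, "z": 0.102, "roll": 0}, {"hand": 1, "x": -0.006, "y": 0, "z": 0.102, "roll": 0}, {"hand": 1, "x": -0.006, "y": 0, "z": 0.102, "roll": 0}])

```text
time: 11.17
tool_pos: [0.4962, 0.3634, 0.0137]
tcp_rot: [-0.736, 3.052, 0.001]
wrist_force: [-0.7, -1.1, 2.8]
width: 0.336
grip_force: 40.0
```

```bash
python3 go.py 460.9,-86.8,75,97.7
```

```text
t 11.17 pos [496.2 363.4  13.7] psi 117.11 F [-0.7 -1.1  2.8] w 28.6
(460.9, -86.8, 75.0, 97.7) [ 0.4729 -0.7692 -0.1241] roll 0.1079
```

Call:
servo_tool(targets=[{"hand": 1, "x": 0, "y": 0, "z": -0.05, "roll": 0}, {"hand": 1, "x": 0.005, "y": -0.01, "z": -0.12, "roll": 0}, {"hand": 1, "x": 0.03, "y": -0.05, "z": -0.124, "roll": 0.01}, {"hand": 1, "x": 0.065, "y": -0.105, "z": -0.124, "roll": 0.025}, {"hand": 1, "x": 0.1, "y": -0.165, "z": -0.124, "roll": 0.04}, {"hand": 1, "x": 0.14, "y": -0.23, "z": -0.124, "roll": 0.055}, {"hand": 1, "x": 0.18, "y": -0.295, "z": -0.124, "roll": 0.07}, {"hand": 1, "x": 0.22, "y": -0.36, "z": -0.124, "roll": 0.085}, {"hand": 1, "x": 0.26, "y": -0.425, "z": -0.124, "roll": 0.1}, {"hand": 1, "x": 0.295, "y": -0.48, "z": -0.124, "roll": 0.108}])

```text
time: 12.0
tool_pos: [0.4726, 0.0799, 0.0744]
tcp_rot: [-0.207, 3.134, -0.001]
wrist_force: [0.3, 0.5, -0.3]
width: 0.337
grip_force: 39.7
```

```bash
python3 go.py 460.9,-86.8,75,97.7
```

```text
t 12.0 pos [472.6  79.9  74.4] psi 97.56 F [ 0.3  0.5 -0.3] w 28.7
(460.9, -86.8, 75.0, 97.7) [ 0.067  -0.3274 -0.001 ] roll -0.0008
```

Call:
servo_tool(targets=[{"hand": 1, "x": 0.013, "y": -0.065, "z": 0, "roll": 0}, {"hand": 1, "x": 0.026, "y": -0.13, "z": 0, "roll": 0}, {"hand": 1, "x": 0.039, "y": -0.195, "z": 0, "roll": 0}, {"hand": 1, "x": 0.052, "y": -0.255, "z": 0, "roll": 0}, {"hand": 1, "x": 0.062, "y": -0.305, "z": 0, "roll": 0}, {"hand": 1, "x": 0.067, "y": -0.325, "z": 0, "roll": 0}, {"hand": 1, "x": 0.067, "y": -0.325, "z": 0.05, "roll": 0}, {"hand": 1, "x": 0.067, "y": -0.325, "z": 0.08, "roll": 0}, {"hand": 1, "x": 0.067, "y": -0.325, "z": 0.08, "roll": 0}, {"hand": 1, "x": 0.067, "y": -0.325, "z": 0.08, "roll": 0}])

```text
time: 12.83
tool_pos: [0.4606, -0.083, 0.0335]
tcp_rot: [0.21, -3.132, -0.002]
wrist_force: [-0.2, -0.8, -0.4]
width: 0.337
grip_force: 39.7
```

```bash
python3 go.py 460.9,-86.8,17.5,97.7; python3 - <<'E'
from h import *
im=read_camera("side")
cv2.imwrite("pics/s3.png",cv2.resize(im[170:300,235:395,::-1],None,fx=4.5,fy=4.5,interpolation=cv2.INTER_CUBIC))
E
```

```text
t 12.83 pos [460.6 -83.   33.5] psi 97.68 F [-0.2 -0.8 -0.4] w 28.6
(460.9, -86.8, 17.5, 97.7) [ 0.0004 -0.0076  0.032 ] roll -0.0001
```

View pics/s3.png

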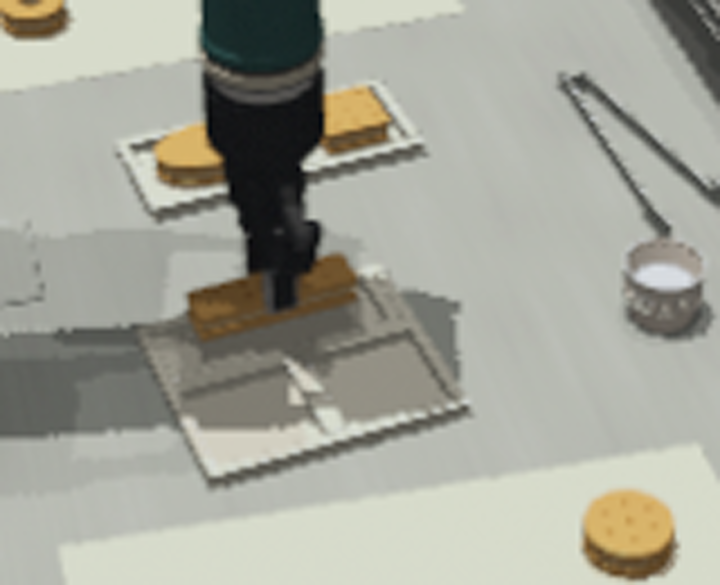

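The square sits flat in its pocket (355,120), and the finger is level over the narrow pocket (270,295). I'll lower it.

Call:
servo_tool(targets=[{"hand": 1, "x": 0, "y": -0.005, "z": 0, "roll": 0}, {"hand": 1, "x": 0, "y": -0.006, "z": 0.02, "roll": 0}, {"hand": 1, "x": 0, "y": -0.006, "z": 0.033, "roll": 0}, {"hand": 1, "x": 0, "y": -0.006, "z": 0.033, "roll": 0}, {"hand": 1, "x": 0, "y": -0.006, "z": 0.033, "roll": 0}])

```text
time: 13.3
tool_pos: [0.4614, -0.0864, 0.0171]
tcp_rot: [0.21, -3.133, -0.001]
wrist_force: [0.1, -0.6, -0.3]
width: 0.335
grip_force: 39.7
```

```bash
python3 go.py 460.9,-86.8,17.5,97.7
```

```text
t 13.3 pos [461.4 -86.4  17.1] psi 97.68 F [ 0.1 -0.6 -0.3] w 28.5
(460.9, -86.8, 17.5, 97.7) [ 0.0012 -0.0007 -0.0008] roll -0.0001
```

Call:
servo_tool(targets=[{"hand": -1, "x": 0, "y": 0, "z": 0, "roll": 0}, {"hand": -1, "x": 0, "y": 0, "z": 0, "roll": 0}, {"hand": -1, "x": 0, "y": 0, "z": 0, "roll": 0}, {"hand": -1, "x": 0, "y": 0, "z": 0, "roll": 0}, {"hand": -1, "x": 0, "y": 0, "z": 0, "roll": 0}, {"hand": -1, "x": 0, "y": 0, "z": -0.05, "roll": 0}, {"hand": -1, "x": 0, "y": 0, "z": -0.12, "roll": 0}, {"hand": -1, "x": 0, "y": 0, "z": -0.12, "roll": 0}, {"hand": -1, "x": 0, "y": 0, "z": -0.12, "roll": 0}])

```text
time: 14.05
tool_pos: [0.4646, -0.0872, 0.0803]
tcp_rot: [-0.21, 3.129, -0.003]
wrist_force: [0.6, 0.1, -0.5]
width: 0.999
grip_force: 0.0
```

```bash
python3 go.py 618.3,-323,70,97.7
```

```text
t 14.05 pos [464.6 -87.2  80.3] psi 97.67 F [ 0.6  0.1 -0.5] w 84.9
(618.3, -323.0, 70.0, 97.7) [-0.2415 -0.5083  0.0231] roll -0.0002
```

Call:
servo_tool(targets=[{"hand": -1, "x": -0.035, "y": -0.07, "z": 0.01, "roll": 0}, {"hand": -1, "x": -0.07, "y": -0.14, "z": 0.01, "roll": 0}, {"hand": -1, "x": -0.105, "y": -0.215, "z": 0.01, "roll": 0}, {"hand": -1, "x": -0.14, "y": -0.29, "z": 0.01, "roll": 0}, {"hand": -1, "x": -0.175, "y": -0.365, "z": 0.01, "roll": 0}, {"hand": -1, "x": -0.21, "y": -0.435, "z": 0.01, "roll": 0}, {"hand": -1, "x": -0.235, "y": -0.485, "z": 0.02, "roll": 0}, {"hand": -1, "x": -0.245, "y": -0.508, "z": 0.03, "roll": 0}, {"hand": -1, "x": -0.245, "y": -0.508, "z": 0.03, "roll": 0}, {"hand": -1, "x": -0.245, "y": -0.508, "z": 0.03, "roll": 0}])

```text
time: 14.88
tool_pos: [0.6157, -0.3211, 0.0603]
tcp_rot: [0.209, -3.131, -0.005]
wrist_force: [-0.2, 0.9, -0.1]
width: 1.0
grip_force: 0.0
```

```bash
python3 go.py 618.3,-323,10,97.7
```

```text
t 14.88 pos [ 615.7 -321.1   60.3] psi 97.62 F [-0.2  0.9 -0.1] w 85.0
(618.3, -323.0, 10.0, 97.7) [-0.005  -0.0047  0.1006] roll -0.0004
```

Call:
servo_tool(targets=[{"hand": -1, "x": -0.003, "y": -0.003, "z": 0.03, "roll": 0}, {"hand": -1, "x": -0.003, "y": -0.003, "z": 0.08, "roll": 0}, {"hand": -1, "x": -0.003, "y": -0.003, "z": 0.103, "roll": 0}, {"hand": -1, "x": -0.003, "y": -0.003, "z": 0.103, "roll": 0}, {"hand": -1, "x": -0.003, "y": -0.003, "z": 0.103, "roll": 0}, {"hand": 1, "x": -0.003, "y": -0.003, "z": 0.103, "roll": 0}, {"hand": 1, "x": -0.003, "y": -0.003, "z": 0.103, "roll": 0}, {"hand": 1, "x": -0.003, "y": -0.003, "z": 0.103, "roll": 0}, {"hand": 1, "x": -0.003, "y": -0.003, "z": 0.103, "roll": 0}, {"hand": 1, "x": -0.003, "y": -0.003, "z": 0.103, "roll": 0}])

```text
time: 15.72
tool_pos: [0.6206, -0.324, 0.0135]
tcp_rot: [-0.21, 3.132, -0.003]
wrist_force: [0.3, 1.0, 5.9]
width: 0.609
grip_force: 42.0
```

```bash
python3 go.py 513.5,-154.4,75,97.7
```

```text
t 15.72 pos [ 620.6 -324.    13.5] psi 97.66 F [0.3 1.  5.9] w 51.7
(513.5, -154.4, 75.0, 97.7) [ 0.1667  0.3646 -0.1242] roll -0.0002
```

Call:
servo_tool(targets=[{"hand": 1, "x": 0, "y": 0, "z": -0.05, "roll": 0}, {"hand": 1, "x": 0.005, "y": 0.01, "z": -0.12, "roll": 0}, {"hand": 1, "x": 0.025, "y": 0.055, "z": -0.124, "roll": 0}, {"hand": 1, "x": 0.055, "y": 0.12, "z": -0.124, "roll": 0}, {"hand": 1, "x": 0.085, "y": 0.185, "z": -0.124, "roll": 0}, {"hand": 1, "x": 0.115, "y": 0.25, "z": -0.124, "roll": 0}, {"hand": 1, "x": 0.14, "y": 0.31, "z": -0.124, "roll": 0}, {"hand": 1, "x": 0.16, "y": 0.35, "z": -0.124, "roll": 0}, {"hand": 1, "x": 0.166, "y": 0.364, "z": -0.11, "roll": 0}, {"hand": 1, "x": 0.166, "y": 0.364, "z": -0.06, "roll": 0}])

```text
time: 16.55
tool_pos: [0.5152, -0.1538, 0.0447]
tcp_rot: [-0.212, 3.127, -0.005]
wrist_force: [1.0, -1.0, 0.6]
width: 0.605
grip_force: 41.8
```

```bash
python3 go.py 513.5,-154.4,17.5,97.7
```

```text
t 16.55 pos [ 515.2 -153.8   44.7] psi 97.76 F [ 1.  -1.   0.6] w 51.4
(513.5, -154.4, 17.5, 97.7) [ 0.0038 -0.0006  0.0544] roll 0.0004
```

Call:
servo_tool(targets=[{"hand": 1, "x": 0.001, "y": 0, "z": 0.02, "roll": 0}, {"hand": 1, "x": 0.001, "y": 0, "z": 0.042, "roll": 0}, {"hand": 1, "x": 0.001, "y": 0, "z": 0.05, "roll": 0}, {"hand": 1, "x": 0.001, "y": 0, "z": 0.05, "roll": 0}, {"hand": 1, "x": 0.001, "y": 0, "z": 0.05, "roll": 0}])

```text
time: 16.97
tool_pos: [0.5127, -0.1549, 0.0161]
tcp_rot: [-0.209, 3.135, -0.0]
wrist_force: [0.7, -0.7, -0.1]
width: 0.606
grip_force: 41.8
```

```bash
python3 go.py 513.5,-154.4,17.5,97.7
```

```text
t 16.97 pos [ 512.7 -154.9   16.1] psi 97.62 F [ 0.7 -0.7 -0.1] w 51.5
(513.5, -154.4, 17.5, 97.7) [-0.0017  0.0007 -0.0027] roll -0.0004
```

Call:
servo_tool(targets=[{"hand": -1, "x": 0, "y": 0, "z": 0, "roll": 0}, {"hand": -1, "x": 0, "y": 0, "z": 0, "roll": 0}, {"hand": -1, "x": 0, "y": 0, "z": 0, "roll": 0}, {"hand": -1, "x": 0, "y": 0, "z": 0, "roll": 0}, {"hand": -1, "x": 0, "y": 0, "z": -0.05, "roll": 0}, {"hand": -1, "x": 0, "y": 0, "z": -0.12, "roll": 0}, {"hand": -1, "x": 0, "y": 0, "z": -0.12, "roll": 0}, {"hand": -1, "x": 0, "y": 0, "z": -0.12, "roll": 0}])

```text
time: 17.63
tool_pos: [0.5146, -0.155, 0.0791]
tcp_rot: [-0.21, 3.129, -0.004]
wrist_force: [-0.3, -0.3, 0.6]
width: 0.998
grip_force: 0.0
```

```bash
python3 go.py 357,331,75,97.7
```

```text
t 17.63 pos [ 514.6 -155.    79.1] psi 97.67 F [-0.3 -0.3  0.6] w 84.9
(357.0, 331.0, 75.0, 97.7) [0.1826 1.0053 0.0043] roll -0.0002
```

Call:
servo_tool(targets=[{"hand": -1, "x": 0.127, "y": 0.7, "z": 0, "roll": 0}, {"hand": -1, "x": 0.127, "y": 0.7, "z": 0, "roll": 0}, {"hand": -1, "x": 0.127, "y": 0.7, "z": 0, "roll": 0}, {"hand": -1, "x": 0.127, "y": 0.7, "z": 0, "roll": 0}, {"hand": -1, "x": 0.127, "y": 0.7, "z": 0, "roll": 0}, {"hand": -1, "x": 0.127, "y": 0.7, "z": 0, "roll": 0}, {"hand": -1, "x": 0.127, "y": 0.7, "z": 0, "roll": 0}, {"hand": -1, "x": 0.127, "y": 0.7, "z": 0, "roll": 0}, {"hand": -1, "x": 0.127, "y": 0.7, "z": 0, "roll": 0}, {"hand": -1, "x": 0.127, "y": 0.7, "z": 0, "roll": 0}])

```text
time: 18.47
tool_pos: [0.4001, 0.1875, 0.0753]
tcp_rot: [0.217, -3.132, -0.001]
wrist_force: [-0.2, -0.1, -0.0]
width: 1.003
grip_force: 0.0
```

```bash
python3 go.py 357,331,65,97.7
```

```text
t 18.47 pos [400.1 187.5  75.3] psi 97.93 F [-0.2 -0.1 -0. ] w 85.3
(357.0, 331.0, 65.0, 97.7) [0.0458 0.2962 0.0209] roll 0.0013
```

Call:
servo_tool(targets=[{"hand": -1, "x": 0.01, "y": 0.07, "z": 0, "roll": 0.001}, {"hand": -1, "x": 0.02, "y": 0.14, "z": 0, "roll": 0.001}, {"hand": -1, "x": 0.032, "y": 0.21, "z": 0.01, "roll": 0.001}, {"hand": -1, "x": 0.042, "y": 0.27, "z": 0.02, "roll": 0.001}, {"hand": -1, "x": 0.045, "y": 0.293, "z": 0.02, "roll": 0.001}, {"hand": -1, "x": 0.045, "y": 0.293, "z": 0.02, "roll": 0.001}, {"hand": -1, "x": 0.045, "y": 0.293, "z": 0.02, "roll": 0.001}])

```text
time: 19.05
tool_pos: [0.3603, 0.3257, 0.0655]
tcp_rot: [0.207, -3.134, 0.003]
wrist_force: [0.1, -0.8, -0.3]
width: 0.998
grip_force: 0.0
```

```bash
python3 go.py 357,331,10,97.7; python3 - <<'E'
from h import *
im=read_camera("side")
cv2.imwrite("pics/s4.png",cv2.resize(im[140:290,215:375,::-1],None,fx=4,fy=4,interpolation=cv2.INTER_CUBIC))
E
```

```text
t 19.05 pos [360.3 325.7  65.5] psi 97.58 F [ 0.1 -0.8 -0.3] w 84.9
(357.0, 331.0, 10.0, 97.7) [0.005  0.0115 0.111 ] roll -0.0007
```

View pics/s4.png

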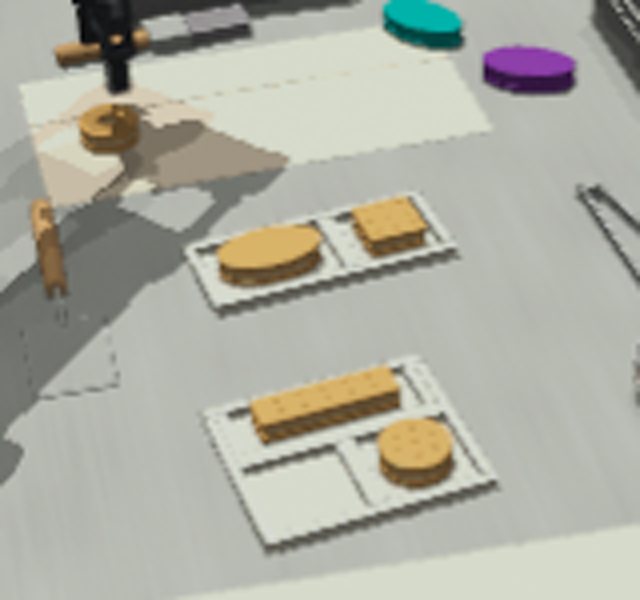

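Four biscuits are seated flat: oval (270,253), square (388,223), finger (325,402) and round (415,450). The ring at (110,128) is next, directly below the gripper.

Call:
servo_tool(targets=[{"hand": -1, "x": 0.003, "y": 0.007, "z": 0.03, "roll": 0}, {"hand": -1, "x": 0.003, "y": 0.007, "z": 0.08, "roll": 0}, {"hand": -1, "x": 0.003, "y": 0.007, "z": 0.111, "roll": 0}, {"hand": -1, "x": 0.003, "y": 0.007, "z": 0.111, "roll": 0}, {"hand": -1, "x": 0.003, "y": 0.007, "z": 0.111, "roll": 0}, {"hand": 1, "x": 0.003, "y": 0.007, "z": 0.111, "roll": 0}, {"hand": 1, "x": 0.003, "y": 0.007, "z": 0.111, "roll": 0}, {"hand": 1, "x": 0.003, "y": 0.007, "z": 0.111, "roll": 0}, {"hand": 1, "x": 0.003, "y": 0.007, "z": 0.111, "roll": 0}, {"hand": 1, "x": 0.003, "y": 0.007, "z": 0.111, "roll": 0}])

```text
time: 19.93
tool_pos: [0.36, 0.3304, 0.0128]
tcp_rot: [-0.205, 3.132, 0.002]
wrist_force: [-0.5, -2.5, 7.7]
width: 0.608
grip_force: 40.2
```

```bash
python3 go.py 400,60,75,97.7 428.3,-166,75,97.7
```

```text
t 19.93 pos [360.  330.4  12.8] psi 97.5 F [-0.5 -2.5  7.7] w 51.7
(400.0, 60.0, 75.0, 97.7) [-0.009  -0.5465 -0.1248] roll -0.0011
(428.3, -166.0, 75.0, 97.7) [-0.0062 -1.0021 -0.1253] roll -0.0011
```

Call:
servo_tool(targets=[{"hand": 1, "x": 0, "y": 0, "z": -0.05, "roll": 0}, {"hand": 1, "x": 0, "y": -0.02, "z": -0.12, "roll": 0}, {"hand": 1, "x": 0, "y": -0.07, "z": -0.125, "roll": 0}, {"hand": 1, "x": -0.002, "y": -0.135, "z": -0.125, "roll": -0.001}, {"hand": 1, "x": -0.004, "y": -0.205, "z": -0.125, "roll": -0.001}, {"hand": 1, "x": -0.006, "y": -0.275, "z": -0.125, "roll": -0.001}, {"hand": 1, "x": -0.008, "y": -0.345, "z": -0.125, "roll": -0.001}, {"hand": 1, "x": -0.01, "y": -0.415, "z": -0.125, "roll": -0.001}, {"hand": 1, "x": -0.01, "y": -0.485, "z": -0.125, "roll": -0.001}, {"hand": 1, "x": -0.01, "y": -0.55, "z": -0.125, "roll": -0.001}])

```text
time: 20.77
tool_pos: [0.4001, 0.0561, 0.0744]
tcp_rot: [-0.21, 3.132, -0.0]
wrist_force: [0.2, 0.1, -0.5]
width: 0.602
grip_force: 41.8
```

```bash
python3 go.py 430,-166,75,97.7
```

```text
t 20.77 pos [400.1  56.1  74.4] psi 97.69 F [ 0.2  0.1 -0.5] w 51.1
(430.0, -166.0, 75.0, 97.7) [ 1.000e-04 -4.482e-01 -1.100e-03] roll -0.0001
```

Call:
servo_tool(targets=[{"hand": 1, "x": 0, "y": -0.07, "z": 0, "roll": 0}, {"hand": 1, "x": 0, "y": -0.14, "z": 0, "roll": 0}, {"hand": 1, "x": 0, "y": -0.21, "z": 0, "roll": 0}, {"hand": 1, "x": 0, "y": -0.28, "z": 0, "roll": 0}, {"hand": 1, "x": 0, "y": -0.345, "z": 0, "roll": 0}, {"hand": 1, "x": 0, "y": -0.405, "z": 0, "roll": 0}, {"hand": 1, "x": 0, "y": -0.438, "z": 0, "roll": 0}, {"hand": 1, "x": 0, "y": -0.446, "z": 0.03, "roll": 0}, {"hand": 1, "x": 0, "y": -0.446, "z": 0.07, "roll": 0}, {"hand": 1, "x": 0, "y": -0.446, "z": 0.07, "roll": 0}])

```text
time: 21.6
tool_pos: [0.4271, -0.163, 0.0362]
tcp_rot: [0.208, -3.131, -0.003]
wrist_force: [-1.8, 0.7, -0.9]
width: 0.603
grip_force: 41.9
```

```bash
python3 go.py 430,-166,17,97.7
```

```text
t 21.6 pos [ 427.1 -163.    36.2] psi 97.59 F [-1.8  0.7 -0.9] w 51.3
(430.0, -166.0, 17.0, 97.7) [-0.005  -0.0068  0.0384] roll -0.0006
```

Call:
servo_tool(targets=[{"hand": 1, "x": -0.003, "y": -0.003, "z": 0.01, "roll": 0}, {"hand": 1, "x": -0.003, "y": -0.003, "z": 0.03, "roll": 0}, {"hand": 1, "x": -0.003, "y": -0.003, "z": 0.039, "roll": 0}, {"hand": 1, "x": -0.003, "y": -0.003, "z": 0.039, "roll": 0}, {"hand": 1, "x": -0.003, "y": -0.003, "z": 0.039, "roll": 0}])

```text
time: 22.02
tool_pos: [0.4309, -0.1642, 0.0187]
tcp_rot: [0.211, -3.134, -0.0]
wrist_force: [-0.4, 0.1, 0.5]
width: 0.601
grip_force: 41.9
```

```bash
python3 go.py 430,-166,17,97.7
```

```text
t 22.02 pos [ 430.9 -164.2   18.7] psi 97.7 F [-0.4  0.1  0.5] w 51.1
(430.0, -166.0, 17.0, 97.7) [ 0.0022 -0.0034  0.0035] roll 0.0
```

Call:
servo_tool(targets=[{"hand": 1, "x": 0.001, "y": -0.003, "z": 0.004, "roll": 0}, {"hand": 1, "x": 0.001, "y": -0.003, "z": 0.004, "roll": 0}, {"hand": -1, "x": 0.001, "y": -0.003, "z": 0.004, "roll": 0}, {"hand": -1, "x": 0.001, "y": -0.003, "z": 0.004, "roll": 0}, {"hand": -1, "x": 0.001, "y": -0.003, "z": 0.004, "roll": 0}, {"hand": -1, "x": 0.001, "y": -0.003, "z": 0.004, "roll": 0}, {"hand": -1, "x": 0, "y": -0.003, "z": -0.05, "roll": 0}, {"hand": -1, "x": 0, "y": -0.003, "z": -0.12, "roll": 0}, {"hand": -1, "x": 0, "y": -0.003, "z": -0.18, "roll": 0}, {"hand": -1, "x": 0, "y": -0.003, "z": -0.24, "roll": 0}])

```text
time: 22.85
tool_pos: [0.4309, -0.1659, 0.1402]
tcp_rot: [0.21, -3.135, -0.0]
wrist_force: [0.6, -0.5, -0.1]
width: 1.001
grip_force: 0.0
```

Call:
servo_tool(targets=[{"hand": -1, "x": 0, "y": 0.5, "z": -0.1, "roll": 0}, {"hand": -1, "x": 0, "y": 0.5, "z": -0.1, "roll": 0}, {"hand": -1, "x": 0, "y": 0.5, "z": -0.1, "roll": 0}, {"hand": -1, "x": 0, "y": 0.7, "z": -0.1, "roll": 0}, {"hand": -1, "x": 0, "y": 0.7, "z": -0.1, "roll": 0}, {"hand": -1, "x": 0, "y": 0.7, "z": -0.1, "roll": 0}, {"hand": -1, "x": 0, "y": 0.7, "z": -0.1, "roll": 0}, {"hand": -1, "x": 0, "y": 0.7, "z": -0.1, "roll": 0}, {"hand": -1, "x": 0, "y": 0.7, "z": -0.1, "roll": 0}, {"hand": -1, "x": 0, "y": 0.7, "z": -0.1, "roll": 0}])

```text
time: 23.68
tool_pos: [0.3842, 0.1847, 0.1898]
tcp_rot: [-0.218, 3.132, 0.004]
wrist_force: [1.4, -1.1, -0.5]
width: 1.002
grip_force: 0.0
```

```bash
python3 - <<'E'
from h import *
im=read_camera("side"); b=im[170:330,225:405,::-1]
im=read_camera("top"); a=im[165:265,270:490,::-1]
a=cv2.resize(a,(616,280),interpolation=cv2.INTER_CUBIC);b=cv2.resize(b,(360,320),interpolation=cv2.INTER_CUBIC)
b=cv2.copyMakeBorder(b,0,0,0,256,cv2.BORDER_CONSTANT)
cv2.imwrite("pics/c5.png",np.vstack([cv2.convertScaleAbs(a,alpha=1.4),b]))
E
python3 go.py
```

```text
t 23.78 pos [384.1 181.3 188.8] psi 97.83 F [ 0.7  0.1 -0.6] w 85.1
```

View pics/c5.png

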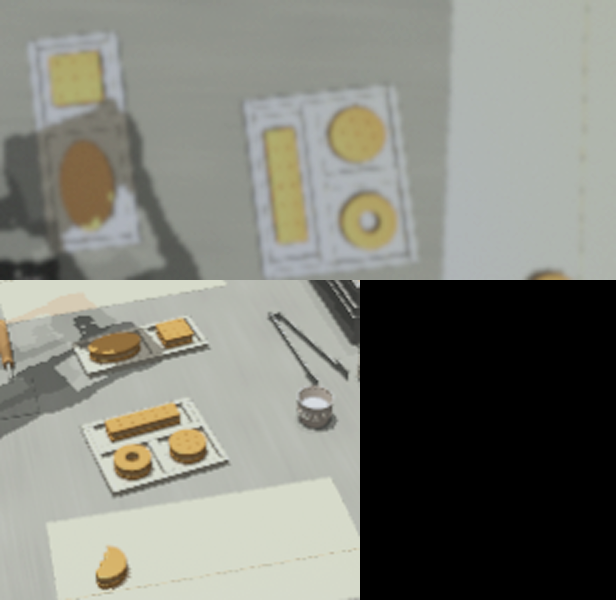

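All five biscuits are flat in their pockets: square (76,78), oval (87,183), finger (285,185), round (357,133) and ring (368,220). The broken one is untouched and the arm is clear, so I'm handing in.

```bash
python3 -c "
from workcell import ticket
print(ticket.finish_job())"
```

```text
the job is handed in; nothing more can be done
None
```

I placed all five biscuits flat in their pockets, left the broken one and the look-alikes alone, and handed the job in at about 24 s; the hand-in returned no verdict.

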